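# Comb scattered bamboo rods into a closed row with a hand rake

### The arm

A 6-joint arm with a two-finger parallel gripper is mounted at the origin on the work surface. World frame = base frame: x ahead of the robot, y to its left, z up, the work surface at z = 0. Lengths are in mm, angles in rad, forces in N, time in s.
With the tool pointing down it reaches from about 350 to 975 mm from the base axis. Payload 7.1 kg.
Tool frame: the origin (TCP) lies midway between the tips of the shut fingers; the grasp point (between the pads) lies 19 mm behind it; z points along the fingers, x is the direction in which the jaws open and shut, and the axes are right-handed (so a half turn about z gives the same grasp; the last joint's range is limited). The gripper opens to 88 mm and grips with 3 to 60 N. Pads are 20 mm wide; open, the fingers measure 115 mm over their backs; the gripper's body (75 mm by 178 mm) begins 61 mm behind the grasp point.
Start: joints at [-1.124, 0.423, 1.63, -0, 1.089, -0.019], TCP at [280.725, -558.389, 222.675] pointing down, gripper open.
Joint ranges: [-3, 3], [-0.9, 2.11], [0.09, 2.58], [-1.31, 4.45], [0.11, 2.69], [-2.54, 2.54]. Speed limits (rad/s): [2.39, 2.39, 3.01, 3.14, 3.14, 3.14].

### API

Orientations are given as a rotation vector (axis times angle).
In Python, from workcell import telemetry, imaging, ticket gives the robot as it stands.
- The arm moves only by the tool jog_arm, never from a script. Its arguments are lists of equal length, an entry for each row: "travel": the shift along the world's x, y, z in units of 400 mm (1.0 is 400 mm), a list of three; "dr": the turn, a rotation vector about the world's x, y, z in units of 90 degrees (1.0 is 90 degrees), a list of three. In form: {"travel": [[tx, ty, tz], ...], "dr": [[wx, wy, wz], ...]}. A call has exactly 10 rows; each row is the pose to reach, as a shift and turn from the pose measured when the call began; what a row does not reach only later rows make up. A row lasts 1/10 s, in which the tool goes at most 50 mm and 8.59 degrees, less where a joint would pass 70% of its speed; a pose out of reach is approached as far as the arm can. A call with a number of a shift or a turn outside -1 to 1 is refused whole. A call with a gripper value outside its range is refused whole. "hand" is the opening, from -1 (shut) to 1 (fully open), set as the call begins (left out, the last holds). The fingers move at their own pace and stop on an object; the grip force is fixed at half the most. Time passes only in rows, so rows that repeat a pose let the fingers close, or fill a call up. It gives the time, the measured TCP pose, the force and the opening at its end, in the units of the state.
- telemetry.get_obs(): the state, without advancing time (a new reading comes with each control period).
- imaging.get_image(name): name is "side" or "top" or "wrist"; returns a dict with "pixels" (384x512x3 uint8, red, green, blue), "range_z" (384x512 float32, mm along the optical axis (not along the pixel's ray), 0 where there is no reading), "fx", "fy", "cx", "cy" (pixels), "extrinsics" (4x4, takes a point from world to camera coordinates). Camera axes: x right, y down, z forward; pixel columns grow to the right and rows downward; lengths in mm; the calibration is good to about 2 mm. A picture is of the moment at which its call begins.
- ticket.close_job(): hands the job in, once; it reports no verdict.
The state is a dict: "t": time; "qpos": joint angles; "qvel": joint speeds; "joint_torque": joint torques, N m; "ee_pos": TCP position; "orientation": TCP orientation; "ft_force": force on the tool from outside, world axes, zero at the start; "moment": the same for the moment, N m; "width": finger opening in mm.
Only numpy, scipy, OpenCV 4.12 (cv2) and the standard library are available. Lean on these libraries where they do the work, as an engineer would, in place of code of your own. Each camera call takes 0.05 s, during which the arm holds its last target. There are 200 camera calls.

### The job

The bamboo rods lie scattered in the shallow wooden tray. Take the wooden hand rake from its rest, set its teeth down lightly on the tray floor behind all the rods and comb them with it into parallel rows, side by side against the dark stop strip, pressing the pack snug there with about 8 N, never as hard as 15 N. Then put the rake back in its rest; do not touch the rods by hand and leave everything else alone.

Things in the scene. Friction and masses are not known exactly. Their poses are not given: they have to be found in the camera images.
- tray_floor (a point): Centre of the inner floor of a shallow fixed wooden tray; the point lies on the floor's upper surface, 10 mm above the table. Flat, cork-topped, inner size 270 mm along its x, 220 mm along its y. Rails 10 mm thick around it, tops 14 mm above the floor; the side at -x, nearest the robot, is the dark stop strip. x points from the stop strip to the far rail, z up.
- stop_face (a point): Middle of the upright inner face of the dark, rigid stop strip on the tray's -x side, 5 mm above the floor; x into the tray, y along the stop, z up. The pack is snug once pressed on it with 5 N or more for a third of a second (aim at 8 N); 15 N bruises the rods. How thick the pack is, is not known, and a millimetre too far adds several newtons: go by the felt force.
- tray: The whole tray with its stop strip (296 by 240 mm outside, 24 mm high), fixed to the table; origin on the table under the centre of the inner floor, axes as tray_floor. The rake must not be pressed on it with more than 20 N.
- stop: The stop strip, 16 mm thick along x, 220 mm long along y, top 14 mm above the tray floor; origin at the middle of its underside, 8 mm behind its inner face; axes as stop_face.
- rake_grip (a point): Centre of the upright grip of the wooden gauge rake, where it is grasped: a block 20 mm thick along x, 70 mm wide along y, 52 mm high. Under it a bar 22 by 150 by 14 mm along y, its underside 40 mm below this point, then six round teeth, 8 mm thick, round-ended, 20 mm apart, outermost at y = -50 and +50 mm. z up; both x sides alike. 0.09 to 0.14 kg.
- rake: The rake, loose, upright in its rest; origin mid-underside of the bar, axes as rake_grip. The tooth strip (118 mm wide, up to 17 mm of it above the bar) is clamped in the bar at a depth that differs each time: the teeth stand 24 to 38 mm out below the bar, how far is not measured. Find the floor by feel, touching down slowly. The teeth spring up 1 mm per 8 N, 4 mm at most.
- rest_seat (a point): Seat of the dark rake rest: two posts 132 mm apart along y, each with a notch open upward, 27 mm wide along x and flared above; the point is midway between them, level with the notch floors, 54 mm above the table; lips 13 mm higher. The rake's bar lies along y in both notches, underside on the seat, so rake_grip is 40 mm above this point; the teeth hang free between the posts. z up.
- rod1: A loose bamboo rod of square section, 120 mm long along its y, 9 to 13 mm thick (natural bamboo: the five rods differ, each one's own thickness is not known), 10 to 22 g, lying flat in the tray; origin at its centre.
- rod2: A loose bamboo rod of square section, 120 mm long along its y, 9 to 13 mm thick (natural bamboo: the five rods differ, each one's own thickness is not known), 10 to 22 g, lying flat in the tray; origin at its centre.
- rod3: A loose bamboo rod of square section, 120 mm long along its y, 9 to 13 mm thick (natural bamboo: the five rods differ, each one's own thickness is not known), 10 to 22 g, lying flat in the tray; origin at its centre.
- rod4: A loose bamboo rod of square section, 120 mm long along its y, 9 to 13 mm thick (natural bamboo: the five rods differ, each one's own thickness is not known), 10 to 22 g, lying flat in the tray; origin at its centre.
- rod5: A loose bamboo rod of square section, 120 mm long along its y, 9 to 13 mm thick (natural bamboo: the five rods differ, each one's own thickness is not known), 10 to 22 g, lying flat in the tray; origin at its centre.
- gourd_a: Small dried double gourd standing beyond the tray, 49 mm thick, 95 mm high with its stalk; origin at its foot. Bystander.
- gourd_b: Smaller dried double gourd standing between the tray and the robot, 41 mm thick, 79 mm high; origin at its foot. Bystander.
- spool: Spool of red thread, 38 mm in diameter, 34 mm high, standing about 12 cm from the rake rest; origin at its foot. Bystander.
- beads: Small white bowl, 64 mm across, 26 mm high; origin at its foot. Bystander.
- brush: Brush 170 mm long lying on the table. Bystander.
- wax: Amber jar, 52 mm in diameter, 55 mm high; origin at its foot. Bystander.
- basket: Small round bamboo basket with gourds in it, 126 mm across, about 60 mm high, fixed on the table on the other side of the tray from the rest; origin at its foot. Bystander.
There are look-alikes about, which are no part of the job. Leave any blue or grey look-alike of the rod4 alone. Leave any green look-alike of the rod5 alone.

How it is judged:
By the outcome, as a careful person would: the job done as asked, in the order asked, and still so for the second after the job is handed in, with the robot touching nothing.
It also fails if it takes over 64 s, if anything falls off the work surface, if the arm or the gripper's body presses on something with over 40 N, if the wrist force passes 120 N, or if a joint passes its speed limit or range.

## Working session

There is one attempt and no reset: what is moved stays moved. The work goes in short steps, Python scripts to look and compute and a tool call to move; the robot and the scene stay as the last step left them, time stands still between calls to the robot, and variables do not carry over. Pictures are saved under pics/ and viewed, about 8 in all and at most 12, crops included, and the job is handed in when it is done.

Besides the shell and the picture viewer there is one more tool, called in YAML: its name, and indented under it one key for each argument. jog_arm: Moves the arm, as the interface text tells. Its arguments: {"type":"object","properties":{"travel":{"type":"array"},"dr":{"type":"array"},"hand":{"type":"number"}},"required":["travel","dr"]}

```bash
mkdir -p pics; cat > h.py <<'E'
import numpy as np, cv2
from workcell import telemetry, imaging, ticket
def grab(n):
    d=imaging.get_image(n); np.savez(f'/tmp/{n}.npz',**{k:np.asarray(v) for k,v in d.items()}); return d
def load(n): return dict(np.load(f'/tmp/{n}.npz'))
def world(d):
    z=d['range_z'].astype(float); v,u=np.mgrid[:384,:512]
    P=np.stack([(u-d['cx'])/d['fx']*z,(v-d['cy'])/d['fy']*z,z],-1)
    E=np.linalg.inv(d['extrinsics']); W=P@E[:3,:3].T+E[:3,3]; W[z==0]=np.nan; return W
def st():
    o=telemetry.get_obs(); print({k:np.round(o[k],3) for k in('t','ee_pos','orientation','ft_force','moment','width')})
E
python3 - <<'E'
from h import *
st()
for n in('top','side'):
    d=grab(n); print(n,d['fx'],np.round(d['extrinsics'],3).tolist())
    cv2.imwrite(f'pics/{n}0.png',cv2.resize(d['pixels'][...,::-1],(800,600),interpolation=cv2.INTER_CUBIC))
E
```

```text
{'t': np.float64(0.0), 'ee_pos': array([ 280.491, -557.923,  221.915]), 'orientation': array([-2.674e+00,  1.648e+00,  2.000e-03]), 'ft_force': array([ 0.318, -1.001,  0.884]), 'moment': array([-0.026,  0.006,  0.012]), 'width': np.float64(88.021)}
top 394.50136058973345 [[0.085, -0.996, 0.006, -9.644], [-0.975, -0.084, -0.204, 536.013], [0.204, 0.012, -0.979, 1071.295], [0.0, 0.0, 0.0, 1.0]]
side 389.20930683592877 [[-0.849, -0.528, 0.021, 455.593], [-0.344, 0.522, -0.78, 229.879], [0.401, -0.67, -0.625, 1186.126], [0.0, 0.0, 0.0, 1.0]]
```

View pics/top0.png

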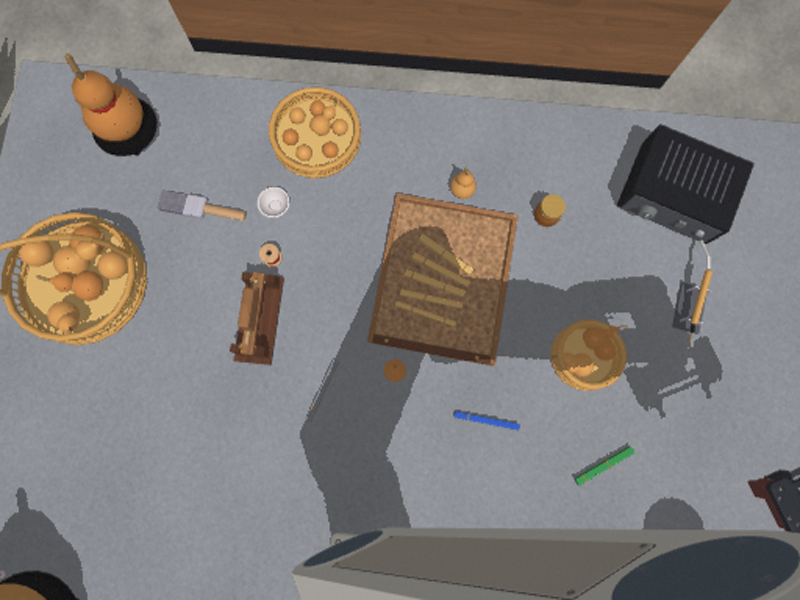

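View pics/side0.png

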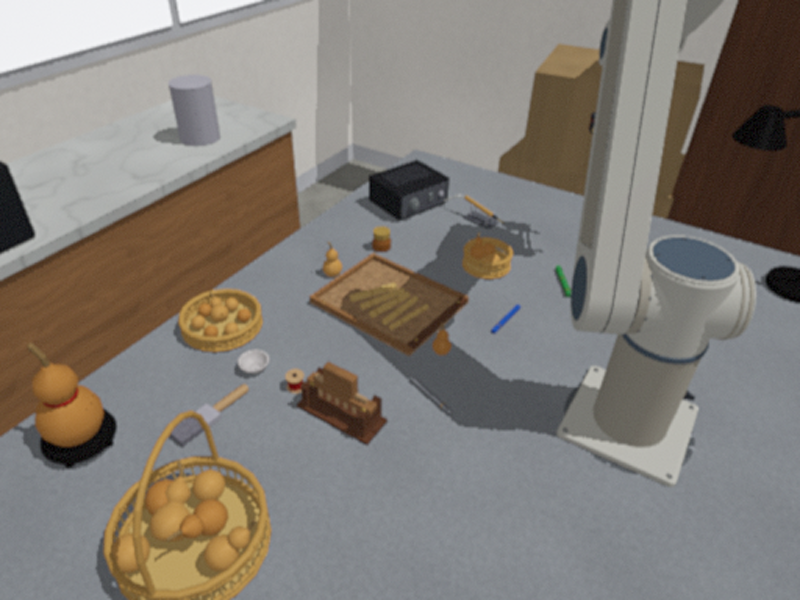

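```bash
python3 - <<'E'
from h import *
d=load('top'); W=world(d)
def crop(r0,r1,c0,c1,name,s,g):
    p=d['pixels'][r0:r1,c0:c1,::-1]; p=(255*(p/255.)**g).astype(np.uint8)
    cv2.imwrite(name,cv2.resize(p,None,fx=s,fy=s,interpolation=cv2.INTER_CUBIC))
crop(118,238,232,337,'pics/tray0.png',5,.6)
# tray rails: z 20..27 near
def rect(m,name):
    P=W[m][:,:2].astype(np.float32); r=cv2.minAreaRect(P); print(name,len(P),r,np.round(np.median(W[m][:,2]),1))
u=np.mgrid[:384,:512][1]; v=np.mgrid[:384,:512][0]
box=lambda a,b,c,e:(v>=a)&(v<b)&(u>=c)&(u<e)
t=box(118,238,232,337)
rect(t&(W[...,2]>19)&(W[...,2]<28),'rails')
rk=box(165,238,140,185)
for lo,hi in((100,135),(68,85),(55,68),(40,54),(3,15)): 
    m=rk&(W[...,2]>lo)&(W[...,2]<hi); 
    if m.sum()>5: rect(m,(lo,hi))
for n,(r,c) in dict(rc=(165,302)).items(): pass
for k in [(156,227),(156,232),(200,262),(160,303),(140,289)]: pass
# height of wall/other objects
for nm,(x,y) in dict(gb=(395,370),ga=(462,185),spool=(270,253)).items():
    a=W[int(y/1.5625)-4:int(y/1.5625)+5,int(x/1.5625)-4:int(x/1.5625)+5].reshape(-1,3); print(nm,np.round(np.nanmedian(a,0)),np.round(np.nanmax(a[:,2])))
s=load('side'); Ws=world(s)
p=s['pixels'][225:285,185:250,::-1]; cv2.imwrite('pics/rest0.png',cv2.resize(p,None,fx=8,fy=8,interpolation=cv2.INTER_CUBIC))
m=(Ws[...,2]>100)&(Ws[...,2]<135)&(Ws[...,1]>150)&(Ws[...,1]<400)&(Ws[...,0]>350)&(Ws[...,0]<600)
P=Ws[m][:,:2].astype(np.float32);print(len(P),cv2.minAreaRect(P),np.percentile(Ws[m][:,2],[5,50,95]))
E
```

```text
rails 1852 ((581.1881103515625, -55.70390319824219), (240.18038940429688, 381.5348205566406), 84.261962890625) 22.5
(100, 135) 225 ((479.46734619140625, 285.63214111328125), (20.607263565063477, 69.25395965576172), 89.07982635498047) 118.1
(68, 85) 150 ((479.85986328125, 286.8023376464844), (53.61156463623047, 145.47775268554688), 89.57781982421875) 71.9
(55, 68) 295 ((480.0116271972656, 286.28656005859375), (60.85945510864258, 150.47991943359375), 89.21189880371094) 64.9
(40, 54) 28 ((477.8765869140625, 284.8738708496094), (59.08317947387695, 142.99093627929688), 89.85896301269531) 48.9
(3, 15) 731 ((490.1956787109375, 298.1516418457031), (218.4195556640625, 130.73675537109375), 8.160703659057617) 8.8
gb [401.  23.  55.] 80.0
ga [761. -75.  39.] 72.0
spool [602. 277.  34.] 38.0
201 ((477.66156005859375, 289.3595275878906), (69.1952133178711, 22.161039352416992), 3.5933637619018555) [101.64402249 116.12747494 119.89299928]
```

View pics/tray0.png

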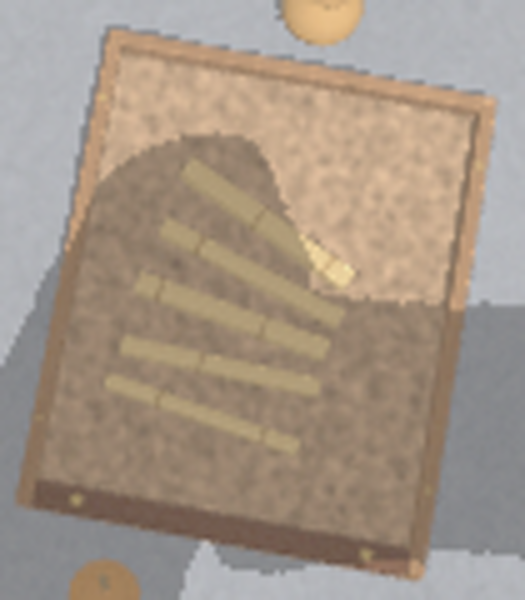

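View pics/rest0.png

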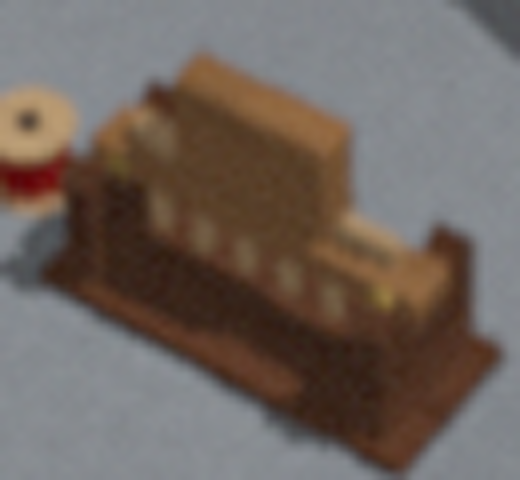

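```bash
cat > g.py <<'E'
from h import *
d=load('top')
def px2w(pts,z,d=d):
    E=np.linalg.inv(d['extrinsics']); o=E[:3,3]
    r=np.array([[(u-d['cx'])/d['fx'],(v-d['cy'])/d['fy'],1] for u,v in pts])@E[:3,:3].T
    return o+r*((z-o[2])/r[:,2])[:,None]
C=lambda p:[(x/5+232-.4,y/5+118-.4) for x,y in p]
c=px2w(C([(108,30),(495,97),(420,578),(18,503)]),24)[:,:2]
loc=np.array([(145,120),(145,-120),(-151,-120),(-151,120)],float)
A=cv2.estimateAffinePartial2D(loc,c)[0]; th=np.arctan2(A[1,0],A[0,0])
R=np.array([[np.cos(th),-np.sin(th)],[np.sin(th),np.cos(th)]]); T=c.mean(0)-R@loc.mean(0)
def tow(p): return R@np.asarray(p)+T
def tol(p): return (np.asarray(p)-T)@R
if __name__=='__main__':
    print('yaw',np.degrees(th),'scale',np.hypot(*A[:,0]),'T',T,'res',np.round(loc@R.T+T-c,1).tolist())
    rods=[((107,381),(298,447)),((121,346),(319,387)),((137,283),(327,349)),((164,229),(342,316)),((185,168),(350,277))]
    for r in rods:
        q=tol(px2w(C(r),20)[:,:2]); print(np.round(q,0).tolist(),'len',np.hypot(*(q[0]-q[1])).round(),'mid',q.mean(0).round())
    W=world(d); m=np.zeros((384,512),bool); m[118:238,232:337]=1
    L=tol(W[...,:2]); 
    f=m&(np.abs(L[...,0])<125)&(np.abs(L[...,1])<100); print('floor z',np.nanpercentile(W[f][:,2],[5,25,50,75,95]))
    rr=m&(W[...,2]>19)&(W[...,2]<28)&((np.abs(L[...,0]+3)<155)&(np.abs(L[...,1])<127))&((np.abs(L[...,1])>105)|(L[...,0]>130)|(L[...,0]<-130))
    print('railrect',cv2.minAreaRect(W[rr][:,:2].astype(np.float32)))
E
python3 g.py; python3 -c "from h import *;st()"
```

```text
{'t': np.float64(0.1), 'ee_pos': array([ 280.522, -557.955,  221.985]), 'orientation': array([-2.674e+00,  1.648e+00,  2.000e-03]), 'ft_force': array([-0.054,  0.283, -0.162]), 'moment': array([-0.008,  0.015, -0.03 ]), 'width': np.float64(87.794)}Traceback (most recent call last):
  File "g.py", line 10, in <module>
    A=cv2.estimateAffinePartial2D(loc,c)[0]; th=np.arctan2(A[1,0],A[0,0])
      ~~~~~~~~~~~~~~~~~~~~~~~~~~~^^^^^^^
cv2.error: OpenCV(4.12.0) /io/opencv/modules/calib3d/src/ptsetreg.cpp:1108: error: (-215:Assertion failed) count >= 0 && to.checkVector(2) == count in function 'estimateAffinePartial2D'
```

jog_arm:
  travel:
    - [0.05,0.2,0.05]
    - [0.1,0.4,0.05]
    - [0.15,0.6,0.05]
    - [0.2,0.8,0.05]
    - [0.25,1,0.05]
    - [0.3,1,0.05]
    - [0.35,1,0.05]
    - [0.4,1,0.05]
    - [0.45,1,0.05]
    - [0.45,1,0.05]
  dr:
    - [0,0,0.09]
    - [0,0,0.18]
    - [0,0,0.27]
    - [0,0,0.36]
    - [0,0,0.45]
    - [0,0,0.54]
    - [0,0,0.63]
    - [0,0,0.72]
    - [0,0,0.8]
    - [0,0,0.85]

```text
t: 1.1
ee_pos: [464.1, -155.1, 242.3]
orientation: [3.119, 0.375, 0.002]
ft_force: [-0.3, -0.4, -0.4]
width: 87.7
```

```bash
sed -i 's/estimateAffinePartial2D(loc,c)/estimateAffinePartial2D(loc,np.ascontiguousarray(c))/' g.py; python3 g.py
```

```text
yaw -5.357275650450045 scale 0.992361366900092 T [588.30432121 -55.979882  ] res [[0.7, 1.8], [0.7, -0.5], [-0.2, -3.1], [-1.2, 1.8]]
[[-69.0, 80.0], [-88.0, -36.0]] len 118.0 mid [-78.  22.]
[[-47.0, 76.0], [-50.0, -43.0]] len 119.0 mid [-49.  17.]
[[-7.0, 73.0], [-27.0, -44.0]] len 119.0 mid [-17.  15.]
[[28.0, 63.0], [-6.0, -50.0]] len 118.0 mid [11.  7.]
[[68.0, 57.0], [19.0, -51.0]] len 119.0 mid [43.  3.]
floor z [ 5.63820218  7.82677112  9.48595041 11.60306065 21.09919589]
railrect ((586.810546875, -56.279449462890625), (240.08538818359375, 297.0740661621094), 84.16163635253906)
```

jog_arm:
  travel:
    - [0.0,0.12,0]
    - [0,0.24,0]
    - [0.01,0.36,0]
    - [0.02,0.48,0]
    - [0.02,0.6,0]
    - [0.03,0.72,0]
    - [0.035,0.84,0]
    - [0.037,0.96,0]
    - [0.037,1,0]
    - [0.037,1,0]
  dr:
    - [0,0,0.09]
    - [0,0,0.18]
    - [0,0,0.27]
    - [0,0,0.36]
    - [0,0,0.45]
    - [0,0,0.54]
    - [0,0,0.63]
    - [0,0,0.72]
    - [0,0,0.8]
    - [0,0,0.84]

```text
t: 2.1
ee_pos: [478.5, 247.5, 241.9]
orientation: [-2.226, -2.216, -0.001]
ft_force: [0.6, -0.6, 0.0]
width: 87.8
```

jog_arm:
  travel:
    - [0.002,0.08,0]
    - [0.002,0.098,-0.05]
    - [0.002,0.098,-0.1]
    - [0.002,0.098,-0.15]
    - [0.002,0.098,-0.15]
    - [0.002,0.098,-0.15]
    - [0.002,0.098,-0.15]
    - [0.002,0.098,-0.15]
    - [0.002,0.098,-0.15]
    - [0.002,0.098,-0.15]
  dr:
    - [0,0,-0.005]
    - [0,0,-0.005]
    - [0,0,-0.005]
    - [0,0,-0.005]
    - [0,0,-0.005]
    - [0,0,-0.005]
    - [0,0,-0.005]
    - [0,0,-0.005]
    - [0,0,-0.005]
    - [0,0,-0.005]

```text
t: 3.1
ee_pos: [479.6, 286.8, 182.4]
orientation: [-2.235, -2.207, -0.003]
ft_force: [0.1, -0.2, 0.6]
width: 88.1
```

```bash
python3 - <<'E'
from h import *
st(); d=grab('wrist'); W=world(d)
cv2.imwrite('pics/wrist1.png',d['pixels'][...,::-1])
for lo,hi in((112,126),(63,72)):
    m=(W[...,2]>lo)&(W[...,2]<hi)&(np.hypot(W[...,0]-479,W[...,1]-286)<90)
    if m.sum()>5: print(lo,hi,m.sum(),cv2.minAreaRect(W[m][:,:2].astype(np.float32)),np.median(W[m],0))
E
```

```text
{'t': np.float64(3.1), 'ee_pos': array([479.58 , 286.797, 182.436]), 'orientation': array([-2.235, -2.207, -0.003]), 'ft_force': array([ 0.059, -0.221,  0.621]), 'moment': array([ 0.123, -0.155, -0.035]), 'width': np.float64(88.134)}
112 126 2741 ((479.58367919921875, 285.0246276855469), (19.99138069152832, 69.29068756103516), 89.24467468261719) [477.13073759 285.01450587 119.64117857]
63 72 2844 ((480.0862121582031, 285.5347900390625), (59.224945068359375, 149.73678588867188), 88.79702758789062) [425.6615418  285.94616346  67.69619895]
```

View pics/wrist1.png

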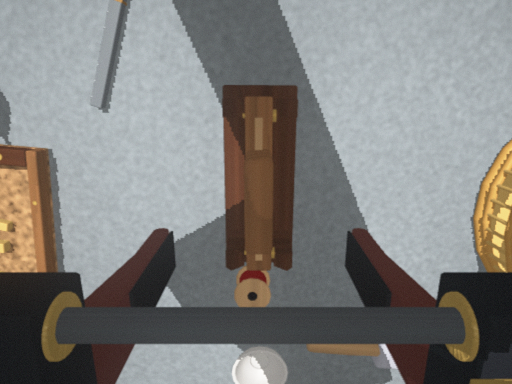

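jog_arm:
  travel:
    - [0,-0.003,-0.05]
    - [0,-0.003,-0.1]
    - [0,-0.003,-0.15]
    - [0,-0.003,-0.2]
    - [0,-0.003,-0.24]
    - [0,-0.003,-0.265]
    - [0,-0.003,-0.265]
    - [0,-0.003,-0.265]
    - [0,-0.003,-0.265]
    - [0,-0.003,-0.265]
  dr:
    - [0,0,0]
    - [0,0,0]
    - [0,0,0]
    - [0,0,0]
    - [0,0,0]
    - [0,0,0]
    - [0,0,0]
    - [0,0,0]
    - [0,0,0]
    - [0,0,0]

```text
t: 4.15
ee_pos: [480.0, 285.9, 77.2]
orientation: [-2.235, -2.208, -0.005]
ft_force: [-0.6, 0.1, 0.1]
width: 88.0
```

jog_arm:
  travel:
    - [0,0,0]
    - [0,0,0]
    - [0,0,0]
    - [0,0,0]
    - [0,0,0]
    - [0,0,0]
    - [0,0,0]
    - [0,0,0]
    - [0,0,0]
    - [0,0,0]
  dr:
    - [0,0,0]
    - [0,0,0]
    - [0,0,0]
    - [0,0,0]
    - [0,0,0]
    - [0,0,0]
    - [0,0,0]
    - [0,0,0]
    - [0,0,0]
    - [0,0,0]
  hand: -1

```text
t: 5.15
ee_pos: [480.0, 285.9, 77.2]
orientation: [-2.235, -2.208, -0.005]
ft_force: [0.4, 0.7, 0.2]
width: 20.0
```

jog_arm:
  travel:
    - [0,0,0.02]
    - [0,0,0.06]
    - [0,0,0.11]
    - [0,0,0.16]
    - [0,0,0.21]
    - [0,0,0.25]
    - [0.02,-0.02,0.25]
    - [0.06,-0.08,0.25]
    - [0.11,-0.16,0.25]
    - [0.15,-0.24,0.25]
  dr:
    - [0,0,0]
    - [0,0,0]
    - [0,0,0]
    - [0,0,0]
    - [0,0,0]
    - [0,0,0]
    - [0,0,-0.04]
    - [0,0,-0.1]
    - [0,0,-0.18]
    - [0,0,-0.26]

```text
t: 6.15
ee_pos: [540.6, 189.1, 177.8]
orientation: [2.639, 1.703, 0.005]
ft_force: [0.5, -0.1, -0.2]
width: 19.8
```

jog_arm:
  travel:
    - [0.05,-0.08,0]
    - [0.1,-0.16,0]
    - [0.16,-0.24,0]
    - [0.21,-0.32,0]
    - [0.26,-0.4,0]
    - [0.31,-0.48,0]
    - [0.36,-0.56,0]
    - [0.387,-0.604,0]
    - [0.387,-0.604,0]
    - [0.387,-0.604,0]
  dr:
    - [0,0,-0.09]
    - [0,0,-0.18]
    - [0,0,-0.27]
    - [0,0,-0.36]
    - [0,0,-0.45]
    - [0,0,-0.54]
    - [0,0,-0.63]
    - [0,0,-0.72]
    - [0,0,-0.792]
    - [0,0,-0.792]

```text
t: 7.15
ee_pos: [695.2, -53.3, 177.8]
orientation: [3.135, -0.157, 0.003]
ft_force: [-1.1, 0.3, -1.9]
width: 19.8
```

```bash
python3 - <<'E'
from h import *
st(); 
for n in ('wrist','side'):
    d=grab(n)
    cv2.imwrite(f'pics/{n}2.png',d['pixels'][...,::-1] if n=='wrist' else cv2.resize(d['pixels'][140:240,180:320,::-1],None,fx=5,fy=5,interpolation=cv2.INTER_CUBIC))
E
```

```text
{'t': np.float64(7.15), 'ee_pos': array([695.204, -53.262, 177.787]), 'orientation': array([ 3.135e+00, -1.570e-01,  3.000e-03]), 'ft_force': array([-1.116,  0.35 , -1.924]), 'moment': array([-0.035, -0.078, -0.046]), 'width': np.float64(19.843)}
```

View pics/side2.png

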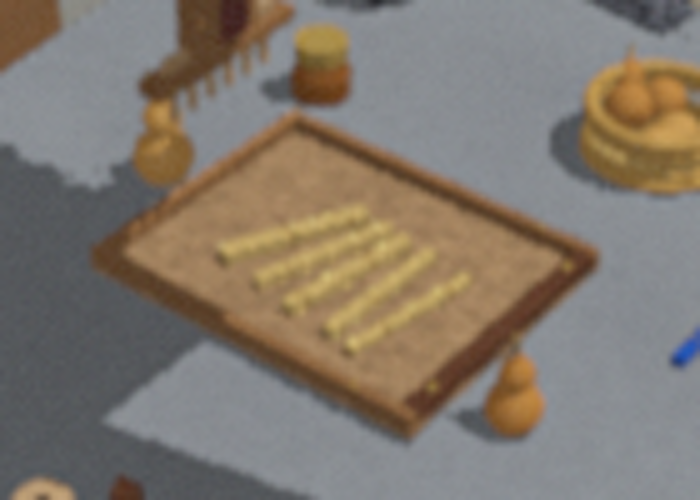

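```bash
python3 - <<'E'
from h import *
for n in('side','wrist'):
    d=load(n); W=world(d)
    th=np.radians(-5.6); R=np.array([[np.cos(th),-np.sin(th)],[np.sin(th),np.cos(th)]])
    L=(W[...,:2]-[695.2,-53.3])@R
    m=(np.abs(L[...,0])<9)&(np.abs(L[...,1])<58)&(W[...,2]>90)&(W[...,2]<160)
    z=W[m][:,2]; print(n,m.sum(),np.round(np.sort(z)[:25],1)) if m.sum() else print(n,0)
    Lt=(W[...,:2]-[589.5,-56.3])@R
    rr=(W[...,2]>19)&(W[...,2]<28)&(np.abs(Lt[...,0]+3)<158)&(np.abs(Lt[...,1])<128)&((np.abs(Lt[...,1])>105)|(Lt[...,0]>130)|(Lt[...,0]<-130))
    if rr.sum()>50: print(rr.sum(),cv2.minAreaRect(W[rr][:,:2].astype(np.float32)))
    if n=='side':
        # tooth tips by pixel: project of tips for lengths
        E=d['extrinsics']
        for ly in(-50,-30,50):
            for l in(24,31,38):
                p=np.r_[np.array([695.2,-53.3])+R@[0,ly],154.6-l,1]; q=E@p; print(ly,l,np.round([(q[0]/q[2]*d['fx']+d['cx']-180)*5,(q[1]/q[2]*d['fy']+d['cy']-140)*5]))
E
```

```text
side 59 [122.6 123.  123.9 124.6 125.1 125.5 126.  126.3 126.9 127.1 128.  128.2
 128.2 128.2 129.2 129.5 129.5 130.1 130.1 130.4 130.4 130.5 130.8 131.3
 132.1]
556 ((584.879150390625, -53.71697998046875), (246.07550048828125, 298.3149108886719), 84.78622436523438)
-50 24 [263.  51.]
-50 31 [263.  59.]
-50 38 [263.  67.]
-30 24 [246.  63.]
-30 31 [246.  71.]
-30 38 [246.  79.]
50 24 [173. 110.]
50 31 [174. 118.]
50 38 [174. 126.]
wrist 0
8605 ((586.4772338867188, -57.563995361328125), (240.3019256591797, 296.6925354003906), 84.29448699951172)
```

jog_arm:
  travel:
    - [0,0,-0.06]
    - [0,0,-0.12]
    - [0,0,-0.18]
    - [0,0,-0.22]
    - [0,0,-0.245]
    - [0,0,-0.255]
    - [0,0,-0.255]
    - [0,0,-0.255]
    - [0,0,-0.255]
    - [0,0,-0.255]
  dr:
    - [0,0,0]
    - [0,0,0]
    - [0,0,0]
    - [0,0,0]
    - [0,0,0]
    - [0,0,0]
    - [0,0,0]
    - [0,0,0]
    - [0,0,0]
    - [0,0,0]

```text
t: 8.25
ee_pos: [695.4, -52.3, 76.7]
orientation: [3.136, -0.149, 0.005]
ft_force: [-0.1, 0.0, -0.9]
width: 19.6
```

jog_arm:
  travel:
    - [0,0,-0.004]
    - [0,0,-0.008]
    - [0,0,-0.012]
    - [0,0,-0.015]
    - [0,0,-0.018]
    - [0,0,-0.018]
    - [0,0,-0.018]
    - [0,0,-0.018]
    - [0,0,-0.018]
    - [0,0,-0.018]
  dr:
    - [0,0,-0.003]
    - [0,0,-0.003]
    - [0,0,-0.003]
    - [0,0,-0.003]
    - [0,0,-0.003]
    - [0,0,-0.003]
    - [0,0,-0.003]
    - [0,0,-0.003]
    - [0,0,-0.003]
    - [0,0,-0.003]

```text
t: 9.25
ee_pos: [695.5, -52.3, 69.6]
orientation: [3.135, -0.156, 0.005]
ft_force: [0.6, -0.0, -1.1]
width: 20.0
```

jog_arm:
  travel:
    - [0,0,-0.001]
    - [0,0,-0.001]
    - [0,0,-0.002]
    - [0,0,-0.002]
    - [0,0,-0.003]
    - [0,0,-0.003]
    - [0,0,-0.004]
    - [0,0,-0.004]
    - [0,0,-0.004]
    - [0,0,-0.004]
  dr:
    - [0,0,0]
    - [0,0,0]
    - [0,0,0]
    - [0,0,0]
    - [0,0,0]
    - [0,0,0]
    - [0,0,0]
    - [0,0,0]
    - [0,0,0]
    - [0,0,0]

```text
t: 10.25
ee_pos: [695.5, -52.3, 68.0]
orientation: [3.135, -0.156, 0.005]
ft_force: [0.3, -0.3, -1.6]
width: 19.8
```

jog_arm:
  travel:
    - [0,0,-0.001]
    - [0,0,-0.001]
    - [0,0,-0.002]
    - [0,0,-0.002]
    - [0,0,-0.003]
    - [0,0,-0.003]
    - [0,0,-0.004]
    - [0,0,-0.004]
    - [0,0,-0.004]
    - [0,0,-0.004]
  dr:
    - [0,0,0]
    - [0,0,0]
    - [0,0,0]
    - [0,0,0]
    - [0,0,0]
    - [0,0,0]
    - [0,0,0]
    - [0,0,0]
    - [0,0,0]
    - [0,0,0]

```text
t: 11.25
ee_pos: [695.5, -52.3, 66.4]
orientation: [3.135, -0.156, 0.005]
ft_force: [-0.9, 0.6, -0.9]
width: 20.0
```

```bash
python3 -c "from h import *;st();st();st()"
```

```text
{'t': np.float64(11.25), 'ee_pos': array([695.506, -52.329,  66.397]), 'orientation': array([ 3.135, -0.156,  0.005]), 'ft_force': array([-0.931,  0.647, -0.896]), 'moment': array([-0.128, -0.013, -0.02 ]), 'width': np.float64(20.009)}
{'t': np.float64(11.25), 'ee_pos': array([695.506, -52.329,  66.397]), 'orientation': array([ 3.135, -0.156,  0.005]), 'ft_force': array([-0.931,  0.647, -0.896]), 'moment': array([-0.128, -0.013, -0.02 ]), 'width': np.float64(20.009)}
{'t': np.float64(11.25), 'ee_pos': array([695.506, -52.329,  66.397]), 'orientation': array([ 3.135, -0.156,  0.005]), 'ft_force': array([-0.931,  0.647, -0.896]), 'moment': array([-0.128, -0.013, -0.02 ]), 'width': np.float64(20.009)}
```

jog_arm:
  travel:
    - [0,0,-0.001]
    - [0,0,-0.001]
    - [0,0,-0.002]
    - [0,0,-0.002]
    - [0,0,-0.003]
    - [0,0,-0.003]
    - [0,0,-0.004]
    - [0,0,-0.004]
    - [0,0,-0.004]
    - [0,0,-0.004]
  dr:
    - [0,0,0]
    - [0,0,0]
    - [0,0,0]
    - [0,0,0]
    - [0,0,0]
    - [0,0,0]
    - [0,0,0]
    - [0,0,0]
    - [0,0,0]
    - [0,0,0]

```text
t: 12.25
ee_pos: [695.5, -52.4, 64.8]
orientation: [3.135, -0.156, 0.005]
ft_force: [-0.2, -0.5, -2.2]
width: 19.8
```

jog_arm:
  travel:
    - [0,0,-0.001]
    - [0,0,-0.001]
    - [0,0,-0.002]
    - [0,0,-0.002]
    - [0,0,-0.003]
    - [0,0,-0.003]
    - [0,0,-0.004]
    - [0,0,-0.004]
    - [0,0,-0.004]
    - [0,0,-0.004]
  dr:
    - [0,0,0]
    - [0,0,0]
    - [0,0,0]
    - [0,0,0]
    - [0,0,0]
    - [0,0,0]
    - [0,0,0]
    - [0,0,0]
    - [0,0,0]
    - [0,0,0]

```text
t: 13.25
ee_pos: [695.5, -52.4, 63.3]
orientation: [3.135, -0.156, 0.005]
ft_force: [-0.6, 0.0, -0.1]
width: 20.0
```

jog_arm:
  travel:
    - [0,0,-0.001]
    - [0,0,-0.001]
    - [0,0,-0.001]
    - [0,0,-0.002]
    - [0,0,-0.002]
    - [0,0,-0.002]
    - [0,0,-0.002]
    - [0,0,-0.002]
    - [0,0,-0.002]
    - [0,0,-0.002]
  dr:
    - [0,0,0]
    - [0,0,0]
    - [0,0,0]
    - [0,0,0]
    - [0,0,0]
    - [0,0,0]
    - [0,0,0]
    - [0,0,0]
    - [0,0,0]
    - [0,0,0]

```text
t: 14.25
ee_pos: [695.6, -52.4, 62.6]
orientation: [3.135, -0.156, 0.005]
ft_force: [-1.7, 0.1, 5.0]
width: 19.8
```

jog_arm:
  travel:
    - [0,0,0.001]
    - [-0.01,0.001,0.001]
    - [-0.025,0.0025,0.001]
    - [-0.04,0.004,0.001]
    - [-0.055,0.0055,0.001]
    - [-0.07,0.007,0.001]
    - [-0.08,0.008,0.001]
    - [-0.09,0.009,0.001]
    - [-0.1,0.01,0.001]
    - [-0.11,0.011,0.001]
  dr:
    - [0,0,0]
    - [0,0,0]
    - [0,0,0]
    - [0,0,0]
    - [0,0,0]
    - [0,0,0]
    - [0,0,0]
    - [0,0,0]
    - [0,0,0]
    - [0,0,0]

```text
t: 15.25
ee_pos: [651.3, -47.9, 63.0]
orientation: [3.135, -0.156, 0.006]
ft_force: [1.3, -0.4, 1.8]
width: 20.1
```

jog_arm:
  travel:
    - [-0.01,0.001,0]
    - [-0.02,0.002,0]
    - [-0.03,0.003,0]
    - [-0.04,0.004,0]
    - [-0.05,0.005,0]
    - [-0.06,0.006,0]
    - [-0.07,0.007,0]
    - [-0.08,0.008,0]
    - [-0.09,0.009,0]
    - [-0.1,0.01,0]
  dr:
    - [0,0,0]
    - [0,0,0]
    - [0,0,0]
    - [0,0,0]
    - [0,0,0]
    - [0,0,0]
    - [0,0,0]
    - [0,0,0]
    - [0,0,0]
    - [0,0,0]

```text
t: 16.25
ee_pos: [611.0, -43.9, 63.0]
orientation: [3.135, -0.156, 0.006]
ft_force: [1.9, -0.1, 1.6]
width: 20.0
```

jog_arm:
  travel:
    - [-0.01,0.001,0]
    - [-0.02,0.002,0]
    - [-0.03,0.003,0]
    - [-0.04,0.004,0]
    - [-0.05,0.005,0]
    - [-0.06,0.006,0]
    - [-0.07,0.007,0]
    - [-0.08,0.008,0]
    - [-0.09,0.009,0]
    - [-0.1,0.01,0]
  dr:
    - [0,0,0]
    - [0,0,0]
    - [0,0,0]
    - [0,0,0]
    - [0,0,0]
    - [0,0,0]
    - [0,0,0]
    - [0,0,0]
    - [0,0,0]
    - [0,0,0]

```text
t: 17.25
ee_pos: [570.7, -39.9, 63.0]
orientation: [3.135, -0.156, 0.006]
ft_force: [1.3, -0.7, 1.9]
width: 19.8
```

```bash
python3 - <<'E'
from h import *
st(); d=grab('top'); d2=grab('side')
a=cv2.resize(d['pixels'][118:238,232:337,::-1],None,fx=4,fy=4,interpolation=cv2.INTER_CUBIC)
b=cv2.resize(d2['pixels'][160:250,190:310,::-1],None,fx=480/90*.8,fy=480/90,interpolation=cv2.INTER_CUBIC)[:, :370]
cv2.imwrite('pics/mid.png',np.hstack([a,b]))
E
```

```text
{'t': np.float64(17.25), 'ee_pos': array([570.726, -39.879,  63.013]), 'orientation': array([ 3.135, -0.156,  0.006]), 'ft_force': array([ 1.268, -0.698,  1.888]), 'moment': array([-0.124, -0.46 ,  0.035]), 'width': np.float64(19.806)}
```

View pics/mid.png

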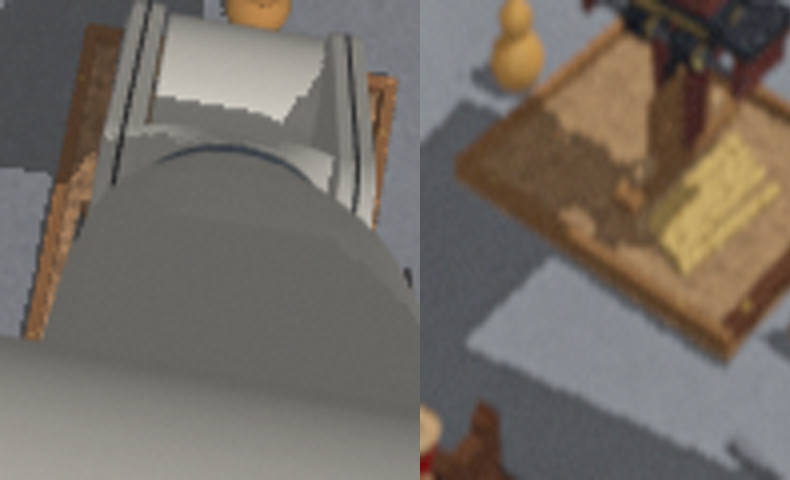

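jog_arm:
  travel:
    - [-0.01,0.001,0]
    - [-0.02,0.002,0]
    - [-0.03,0.003,0]
    - [-0.04,0.004,0]
    - [-0.05,0.005,0]
    - [-0.06,0.006,0]
    - [-0.07,0.007,0]
    - [-0.08,0.008,0]
    - [-0.08,0.008,0]
    - [-0.08,0.008,0]
  dr:
    - [0,0,0]
    - [0,0,0]
    - [0,0,0]
    - [0,0,0]
    - [0,0,0]
    - [0,0,0]
    - [0,0,0]
    - [0,0,0]
    - [0,0,0]
    - [0,0,0]

```text
t: 18.35
ee_pos: [537.0, -36.5, 62.7]
orientation: [3.135, -0.156, 0.0]
ft_force: [-0.7, 0.2, 2.6]
width: 19.8
```

```bash
python3 - <<'E'
from h import *
st(); d2=grab('side')
b=cv2.resize(d2['pixels'][170:250,220:320,::-1],None,fx=7,fy=7,interpolation=cv2.INTER_CUBIC)
cv2.imwrite('pics/mid2.png',b)
E
```

```text
{'t': np.float64(18.35), 'ee_pos': array([536.985, -36.49 ,  62.712]), 'orientation': array([ 3.135, -0.156,  0.   ]), 'ft_force': array([-0.66 ,  0.226,  2.561]), 'moment': array([-0.02 ,  0.182, -0.005]), 'width': np.float64(19.828)}
```

View pics/mid2.png

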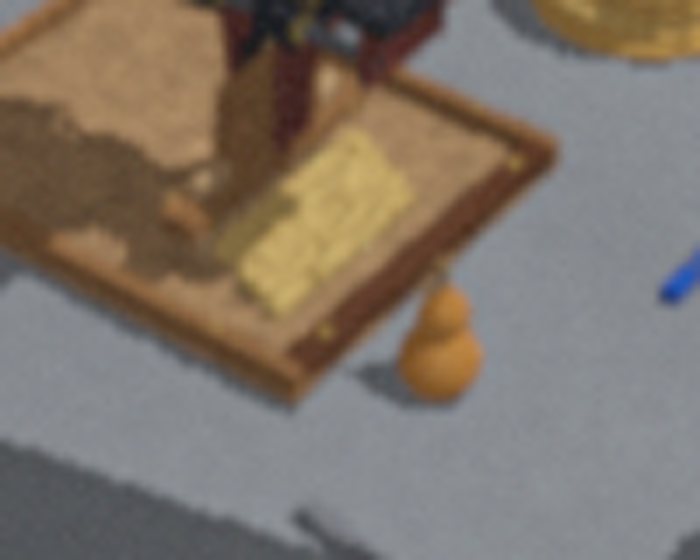

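```bash
python3 - <<'E'
from g import *
s=load('side'); th=np.radians(-5.65); R=np.array([[np.cos(th),-np.sin(th)],[np.sin(th),np.cos(th)]])
f=lambda p,z: np.round((px2w([(220+x/7-.4,170+y/7-.4) for x,y in p],z,s)[:,:2]-[589.5,-57.9])@R,1).tolist()
print(f([(282,315),(412,195)],20),'stop',f([(300,350),(515,150)],24),f([(340,45),(520,0)],24))
E
```

```text
[[-118.0, 87.9], [-114.8, -29.5]] stop [[-142.4, 106.5], [-138.4, -90.7]] [[-11.6, -108.8], [-65.7, -208.7]]
```

jog_arm:
  travel:
    - [-0.003,0.0003,0]
    - [-0.006,0.0006,0]
    - [-0.009,0.0009,0]
    - [-0.012,0.0012,0]
    - [-0.015,0.0015,0]
    - [-0.018,0.0018,0]
    - [-0.02,0.002,0]
    - [-0.02,0.002,0]
    - [-0.02,0.002,0]
    - [-0.02,0.002,0]
  dr:
    - [0,0,0]
    - [0,0,0]
    - [0,0,0]
    - [0,0,0]
    - [0,0,0]
    - [0,0,0]
    - [0,0,0]
    - [0,0,0]
    - [0,0,0]
    - [0,0,0]

```text
t: 19.4
ee_pos: [528.9, -35.7, 62.7]
orientation: [3.136, -0.156, -0.0]
ft_force: [1.6, -1.4, 2.8]
width: 19.7
```

jog_arm:
  travel:
    - [-0.003,0.0003,0]
    - [-0.006,0.0006,0]
    - [-0.009,0.0009,0]
    - [-0.012,0.0012,0]
    - [-0.014,0.0014,0]
    - [-0.015,0.0015,0]
    - [-0.015,0.0015,0]
    - [-0.015,0.0015,0]
    - [-0.015,0.0015,0]
    - [-0.015,0.0015,0]
  dr:
    - [0,0,0]
    - [0,0,0]
    - [0,0,0]
    - [0,0,0]
    - [0,0,0]
    - [0,0,0]
    - [0,0,0]
    - [0,0,0]
    - [0,0,0]
    - [0,0,0]

```text
t: 20.4
ee_pos: [522.8, -35.1, 62.7]
orientation: [3.135, -0.156, -0.001]
ft_force: [1.4, -0.2, 4.7]
width: 19.6
```

jog_arm:
  travel:
    - [-0.001,0.0001,0]
    - [-0.002,0.0002,0]
    - [-0.003,0.0003,0]
    - [-0.004,0.0004,0]
    - [-0.005,0.0005,0]
    - [-0.006,0.0006,0]
    - [-0.006,0.0006,0]
    - [-0.006,0.0006,0]
    - [-0.006,0.0006,0]
    - [-0.006,0.0006,0]
  dr:
    - [0,0,0]
    - [0,0,0]
    - [0,0,0]
    - [0,0,0]
    - [0,0,0]
    - [0,0,0]
    - [0,0,0]
    - [0,0,0]
    - [0,0,0]
    - [0,0,0]

```text
t: 21.4
ee_pos: [520.4, -34.8, 62.7]
orientation: [3.135, -0.156, -0.001]
ft_force: [3.2, 0.0, 3.9]
width: 20.0
```

jog_arm:
  travel:
    - [0,0,0.001]
    - [-0.001,0.0001,0.001]
    - [-0.001,0.0001,0.001]
    - [-0.002,0.0002,0.001]
    - [-0.002,0.0002,0.001]
    - [-0.003,0.0003,0.001]
    - [-0.003,0.0003,0.001]
    - [-0.004,0.0004,0.001]
    - [-0.004,0.0004,0.001]
    - [-0.004,0.0004,0.001]
  dr:
    - [0,0,0]
    - [0,0,0]
    - [0,0,0]
    - [0,0,0]
    - [0,0,0]
    - [0,0,0]
    - [0,0,0]
    - [0,0,0]
    - [0,0,0]
    - [0,0,0]

```text
t: 22.4
ee_pos: [518.6, -34.7, 63.0]
orientation: [3.136, -0.156, -0.001]
ft_force: [2.6, 0.4, 1.2]
width: 19.9
```

jog_arm:
  travel:
    - [-0.0005,0,0]
    - [-0.001,0.0001,0]
    - [-0.0015,0.0001,0]
    - [-0.002,0.0002,0]
    - [-0.0025,0.0002,0]
    - [-0.003,0.0003,0]
    - [-0.0035,0.0003,0]
    - [-0.004,0.0004,0]
    - [-0.004,0.0004,0]
    - [-0.004,0.0004,0]
  dr:
    - [0,0,0]
    - [0,0,0]
    - [0,0,0]
    - [0,0,0]
    - [0,0,0]
    - [0,0,0]
    - [0,0,0]
    - [0,0,0]
    - [0,0,0]
    - [0,0,0]

```text
t: 23.4
ee_pos: [516.9, -34.5, 63.0]
orientation: [3.136, -0.156, -0.002]
ft_force: [1.9, 0.1, 0.5]
width: 19.8
```

```bash
python3 - <<'E'
from h import *
st(); d2=grab('side')
b=cv2.resize(d2['pixels'][170:250,220:320,::-1],None,fx=7,fy=7,interpolation=cv2.INTER_CUBIC)
cv2.imwrite('pics/mid3.png',b)
E
```

```text
{'t': np.float64(23.4), 'ee_pos': array([516.921, -34.49 ,  62.965]), 'orientation': array([ 3.136e+00, -1.560e-01, -2.000e-03]), 'ft_force': array([1.889, 0.12 , 0.515]), 'moment': array([-0.065, -0.457,  0.008]), 'width': np.float64(19.786)}
```

View pics/mid3.png

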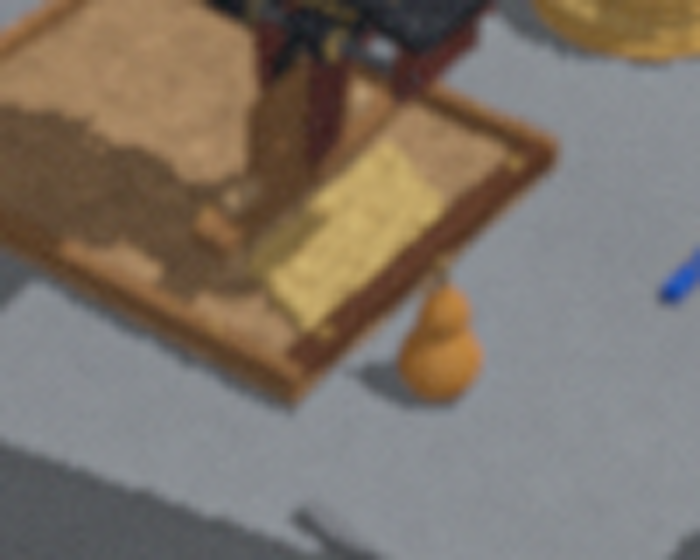

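jog_arm:
  travel:
    - [-0.0005,0,0]
    - [-0.001,0.0001,0]
    - [-0.0015,0.0001,0]
    - [-0.002,0.0002,0]
    - [-0.0025,0.0002,0]
    - [-0.003,0.0003,0]
    - [-0.003,0.0003,0]
    - [-0.003,0.0003,0]
    - [-0.003,0.0003,0]
    - [-0.003,0.0003,0]
  dr:
    - [0,0,0]
    - [0,0,0]
    - [0,0,0]
    - [0,0,0]
    - [0,0,0]
    - [0,0,0]
    - [0,0,0]
    - [0,0,0]
    - [0,0,0]
    - [0,0,0]

```text
t: 24.45
ee_pos: [515.8, -34.4, 63.0]
orientation: [3.136, -0.156, -0.001]
ft_force: [1.7, 0.2, 1.5]
width: 19.6
```

jog_arm:
  travel:
    - [-0.0005,0,0]
    - [-0.001,0.0001,0]
    - [-0.0015,0.0001,0]
    - [-0.002,0.0002,0]
    - [-0.0025,0.0002,0]
    - [-0.003,0.0003,0]
    - [-0.003,0.0003,0]
    - [-0.003,0.0003,0]
    - [-0.003,0.0003,0]
    - [-0.003,0.0003,0]
  dr:
    - [0,0,0]
    - [0,0,0]
    - [0,0,0]
    - [0,0,0]
    - [0,0,0]
    - [0,0,0]
    - [0,0,0]
    - [0,0,0]
    - [0,0,0]
    - [0,0,0]

```text
t: 25.45
ee_pos: [515.5, -34.4, 63.2]
orientation: [3.135, -0.156, 0.002]
ft_force: [5.1, -2.2, -0.4]
width: 19.7
```

jog_arm:
  travel:
    - [-0.003,0.0003,0]
    - [-0.0035,0.0003,0]
    - [-0.0035,0.0003,0]
    - [-0.0035,0.0003,0]
    - [-0.0035,0.0003,0]
    - [-0.0035,0.0003,0]
    - [-0.0035,0.0003,0]
    - [-0.0035,0.0003,0]
    - [-0.0035,0.0003,0]
    - [-0.0035,0.0003,0]
  dr:
    - [0,0,0]
    - [0,0,0]
    - [0,0,0]
    - [0,0,0]
    - [0,0,0]
    - [0,0,0]
    - [0,0,0]
    - [0,0,0]
    - [0,0,0]
    - [0,0,0]

```text
t: 26.45
ee_pos: [515.4, -34.4, 63.4]
orientation: [3.135, -0.156, 0.006]
ft_force: [6.4, -0.9, -1.4]
width: 20.0
```

```bash
python3 - <<'E'
from h import *
for i in range(3): st(); imaging.get_image('wrist')
E
```

```text
{'t': np.float64(26.45), 'ee_pos': array([515.373, -34.412,  63.445]), 'orientation': array([ 3.135, -0.156,  0.006]), 'ft_force': array([ 6.353, -0.929, -1.354]), 'moment': array([-0.193, -1.496, -0.071]), 'width': np.float64(20.049)}
{'t': np.float64(26.5), 'ee_pos': array([515.379, -34.399,  63.44 ]), 'orientation': array([ 3.135, -0.156,  0.006]), 'ft_force': array([ 5.91 , -0.446, -1.263]), 'moment': array([-0.19 , -1.495, -0.047]), 'width': np.float64(19.868)}
{'t': np.float64(26.55), 'ee_pos': array([515.373, -34.381,  63.433]), 'orientation': array([ 3.135, -0.156,  0.006]), 'ft_force': array([ 5.572, -0.263, -1.617]), 'moment': array([-0.215, -1.427,  0.023]), 'width': np.float64(19.515)}
```

jog_arm:
  travel:
    - [-0.0035,0.0003,0]
    - [-0.004,0.0004,0]
    - [-0.0045,0.0004,0]
    - [-0.0048,0.0005,0]
    - [-0.0048,0.0005,0]
    - [-0.0048,0.0005,0]
    - [-0.0048,0.0005,0]
    - [-0.0048,0.0005,0]
    - [-0.0048,0.0005,0]
    - [-0.0048,0.0005,0]
  dr:
    - [0,0,0]
    - [0,0,0]
    - [0,0,0]
    - [0,0,0]
    - [0,0,0]
    - [0,0,0]
    - [0,0,0]
    - [0,0,0]
    - [0,0,0]
    - [0,0,0]

```text
t: 27.6
ee_pos: [515.2, -34.4, 63.8]
orientation: [3.135, -0.156, 0.011]
ft_force: [6.2, -0.7, -1.8]
width: 19.4
```

```bash
python3 - <<'E'
from h import *
for i in range(3): st(); imaging.get_image('wrist')
E
```

```text
{'t': np.float64(27.6), 'ee_pos': array([515.179, -34.386,  63.787]), 'orientation': array([ 3.135, -0.156,  0.011]), 'ft_force': array([ 6.206, -0.687, -1.757]), 'moment': array([-0.263, -1.712, -0.041]), 'width': np.float64(19.442)}
{'t': np.float64(27.65), 'ee_pos': array([515.164, -34.368,  63.798]), 'orientation': array([ 3.135, -0.156,  0.011]), 'ft_force': array([ 6.76 , -1.322, -1.28 ]), 'moment': array([-0.3  , -1.629,  0.007]), 'width': np.float64(19.772)}
{'t': np.float64(27.7), 'ee_pos': array([515.126, -34.363,  63.786]), 'orientation': array([ 3.135, -0.156,  0.011]), 'ft_force': array([ 6.518, -1.331, -1.778]), 'moment': array([-0.289, -1.651, -0.045]), 'width': np.float64(19.871)}
```

jog_arm:
  travel:
    - [-0.005,0.0005,0]
    - [-0.0055,0.0005,0]
    - [-0.006,0.0006,0]
    - [-0.0065,0.0006,0]
    - [-0.0065,0.0006,0]
    - [-0.0065,0.0006,0]
    - [-0.0065,0.0006,0]
    - [-0.0065,0.0006,0]
    - [-0.0065,0.0006,0]
    - [-0.0065,0.0006,0]
  dr:
    - [0,0,0]
    - [0,0,0]
    - [0,0,0]
    - [0,0,0]
    - [0,0,0]
    - [0,0,0]
    - [0,0,0]
    - [0,0,0]
    - [0,0,0]
    - [0,0,0]

```text
t: 28.75
ee_pos: [514.9, -34.3, 64.3]
orientation: [3.135, -0.156, 0.019]
ft_force: [7.4, -1.0, -1.5]
width: 20.0
```

```bash
python3 - <<'E'
from h import *
for i in range(3): st(); grab('side')
d2=load('side')
b=cv2.resize(d2['pixels'][170:250,220:320,::-1],None,fx=7,fy=7,interpolation=cv2.INTER_CUBIC)
cv2.imwrite('pics/mid4.png',b)
E
```

```text
{'t': np.float64(28.75), 'ee_pos': array([514.905, -34.338,  64.318]), 'orientation': array([ 3.135, -0.156,  0.019]), 'ft_force': array([ 7.355, -0.984, -1.539]), 'moment': array([-0.317, -1.887, -0.008]), 'width': np.float64(20.006)}
{'t': np.float64(28.8), 'ee_pos': array([514.883, -34.333,  64.296]), 'orientation': array([ 3.135, -0.156,  0.018]), 'ft_force': array([ 8.402, -1.191, -1.242]), 'moment': array([-0.335, -1.952, -0.021]), 'width': np.float64(19.739)}
{'t': np.float64(28.85), 'ee_pos': array([514.839, -34.33 ,  64.299]), 'orientation': array([ 3.135, -0.156,  0.018]), 'ft_force': array([ 9.521, -2.72 , -0.997]), 'moment': array([-0.261, -1.885, -0.004]), 'width': np.float64(19.961)}
```

View pics/mid4.png

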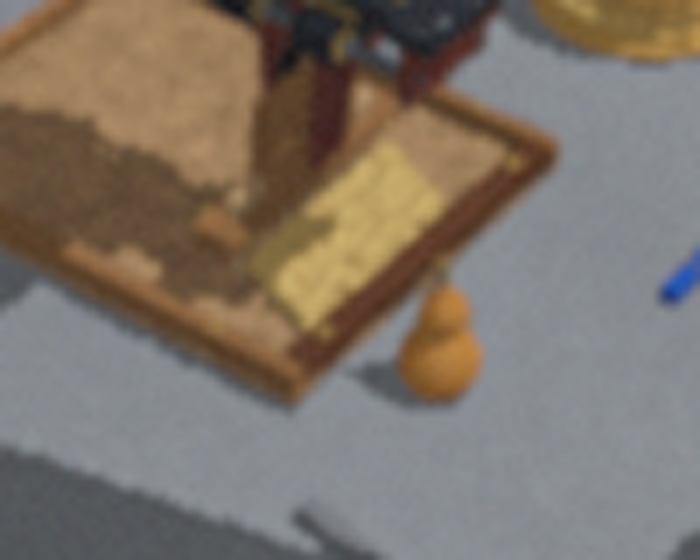

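jog_arm:
  travel:
    - [0.002,0,0]
    - [0.006,-0.0006,0]
    - [0.015,-0.0015,0.001]
    - [0.025,-0.0025,0.01]
    - [0.025,-0.0025,0.05]
    - [0.025,-0.0025,0.12]
    - [0.025,-0.0025,0.2]
    - [0.025,-0.0025,0.28]
    - [0.025,-0.0025,0.31]
    - [0.025,-0.0025,0.31]
  dr:
    - [0,0,0]
    - [0,0,0]
    - [0,0.004,0]
    - [0,0.008,0]
    - [0,0.008,0]
    - [0,0.008,0]
    - [0,0.008,0]
    - [0,0.008,0]
    - [0,0.008,0]
    - [0,0.008,0]

```text
t: 29.9
ee_pos: [525.9, -35.4, 189.8]
orientation: [3.134, -0.156, 0.003]
ft_force: [-0.6, -0.3, -1.4]
width: 19.7
```

jog_arm:
  travel:
    - [-0.01,0.08,0]
    - [-0.02,0.16,0]
    - [-0.03,0.24,0]
    - [-0.04,0.32,0]
    - [-0.05,0.4,0]
    - [-0.06,0.48,0]
    - [-0.07,0.56,0]
    - [-0.08,0.64,0]
    - [-0.1,0.72,0]
    - [-0.115,0.803,0]
  dr:
    - [0,0,0.09]
    - [0,0,0.18]
    - [0,0,0.27]
    - [0,0,0.36]
    - [0,0,0.45]
    - [0,0,0.54]
    - [0,0,0.63]
    - [0,0,0.72]
    - [0,0,0.81]
    - [0,0,0.9]

```text
t: 30.9
ee_pos: [478.2, 286.4, 187.4]
orientation: [2.481, 1.926, -0.0]
ft_force: [1.0, 1.0, -1.6]
width: 19.9
```

```bash
python3 - <<'E'
from h import *
st(); d=grab('top')
cv2.imwrite('pics/tray3.png',cv2.resize(d['pixels'][118:238,232:337,::-1],None,fx=5,fy=5,interpolation=cv2.INTER_CUBIC))
E
```

```text
{'t': np.float64(30.9), 'ee_pos': array([478.214, 286.355, 187.404]), 'orientation': array([ 2.481,  1.926, -0.   ]), 'ft_force': array([ 1.   ,  0.959, -1.643]), 'moment': array([-0.026, -0.201,  0.035]), 'width': np.float64(19.936)}
```

View pics/tray3.png

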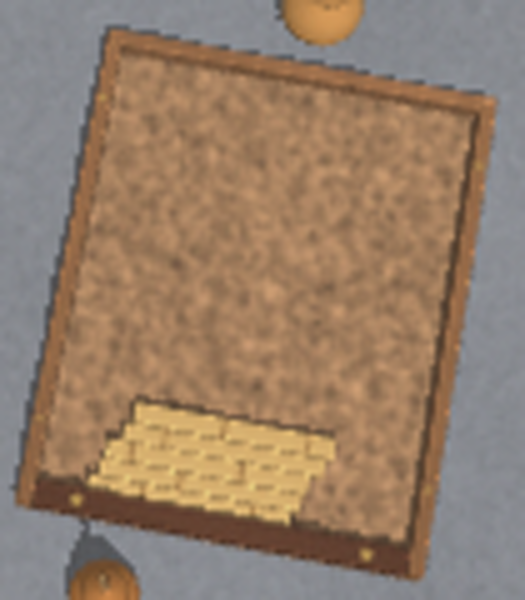

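jog_arm:
  travel:
    - [0.002,0,0]
    - [0.0045,-0.001,0]
    - [0.0045,-0.001,0]
    - [0.0045,-0.001,0]
    - [0.0045,-0.001,0]
    - [0.0045,-0.001,-0.02]
    - [0.0045,-0.001,-0.05]
    - [0.0045,-0.001,-0.08]
    - [0.0045,-0.001,-0.08]
    - [0.0045,-0.001,-0.08]
  dr:
    - [0,0,0.08]
    - [0,0,0.152]
    - [0,0,0.152]
    - [0,0,0.152]
    - [0,0,0.152]
    - [0,0,0.152]
    - [0,0,0.152]
    - [0,0,0.152]
    - [0,0,0.152]
    - [0,0,0.152]

```text
t: 31.95
ee_pos: [479.5, 289.9, 155.0]
orientation: [-2.225, -2.216, -0.001]
ft_force: [-0.2, 0.6, -1.3]
width: 20.0
```

```bash
python3 - <<'E'
from h import *
st()
for n in('side','wrist'):
    d=grab(n); W=world(d)
    cv2.imwrite(f'/tmp/{n}r.png',d['pixels'][...,::-1])
    for lo,hi in((118,150),(61,71)):
        m=(W[...,2]>lo)&(W[...,2]<hi)&(np.abs(W[...,0]-480)<85)&(np.abs(W[...,1]-286)<(16 if lo>100 else 40))
        if m.sum()>5: print(n,lo,m.sum(),cv2.minAreaRect(W[m][:,:2].astype(np.float32)),np.nanpercentile(W[m],[2,98],axis=0).round(1).tolist())
E
```

```text
{'t': np.float64(31.95), 'ee_pos': array([479.456, 289.889, 154.971]), 'orientation': array([-2.225e+00, -2.216e+00, -1.000e-03]), 'ft_force': array([-0.171,  0.599, -1.347]), 'moment': array([ 0.028, -0.096, -0.012]), 'width': np.float64(19.976)}
side 118 176 ((476.760986328125, 298.9371032714844), (149.54310607910156, 20.62273406982422), 6.513164520263672) [[403.7, 283.1, 119.1], [546.7, 301.9, 148.9]]
side 61 80 ((477.83551025390625, 290.53790283203125), (57.71153259277344, 147.2978973388672), 89.20866394042969) [[404.7, 263.1, 61.1], [550.7, 319.9, 70.2]]
wrist 118 3204 ((428.5481872558594, 289.3345642089844), (25.273096084594727, 46.438934326171875), 89.79122924804688) [[405.8, 278.8, 143.6], [445.8, 300.6, 147.7]]
wrist 61 721 ((414.4095153808594, 286.9688415527344), (59.750614166259766, 13.5746431350708), 88.9130859375) [[407.3, 257.5, 61.7], [420.5, 315.9, 70.4]]
```

jog_arm:
  travel:
    - [0.0013,-0.005,0]
    - [0.0013,-0.01,0]
    - [0.0013,-0.01,-0.02]
    - [0.0013,-0.01,-0.05]
    - [0.0013,-0.01,-0.08]
    - [0.0013,-0.01,-0.11]
    - [0.0013,-0.01,-0.14]
    - [0.0013,-0.01,-0.14]
    - [0.0013,-0.01,-0.14]
    - [0.0013,-0.01,-0.14]
  dr:
    - [0,0,-0.005]
    - [0,0,-0.005]
    - [0,0,-0.005]
    - [0,0,-0.005]
    - [0,0,-0.005]
    - [0,0,-0.005]
    - [0,0,-0.005]
    - [0,0,-0.005]
    - [0,0,-0.005]
    - [0,0,-0.005]

```text
t: 33.05
ee_pos: [480.9, 286.4, 100.1]
orientation: [-2.233, -2.208, -0.005]
ft_force: [0.7, 0.0, -1.5]
width: 20.2
```

jog_arm:
  travel:
    - [-0.002,-0.001,-0.005]
    - [-0.002,-0.001,-0.015]
    - [-0.002,-0.001,-0.025]
    - [-0.002,-0.001,-0.035]
    - [-0.002,-0.001,-0.042]
    - [-0.002,-0.001,-0.048]
    - [-0.002,-0.001,-0.053]
    - [-0.002,-0.001,-0.053]
    - [-0.002,-0.001,-0.053]
    - [-0.002,-0.001,-0.053]
  dr:
    - [0,0,0]
    - [0,0,0]
    - [0,0,0]
    - [0,0,0]
    - [0,0,0]
    - [0,0,0]
    - [0,0,0]
    - [0,0,0]
    - [0,0,0]
    - [0,0,0]

```text
t: 34.05
ee_pos: [480.0, 286.0, 79.0]
orientation: [-2.234, -2.208, -0.005]
ft_force: [-0.5, -0.0, -0.8]
width: 19.6
```

jog_arm:
  travel:
    - [0,0,-0.001]
    - [0,0,-0.001]
    - [0,0,-0.002]
    - [0,0,-0.002]
    - [0,0,-0.003]
    - [0,0,-0.003]
    - [0,0,-0.003]
    - [0,0,-0.003]
    - [0,0,-0.003]
    - [0,0,-0.003]
  dr:
    - [0,0,0]
    - [0,0,0]
    - [0,0,0]
    - [0,0,0]
    - [0,0,0]
    - [0,0,0]
    - [0,0,0]
    - [0,0,0]
    - [0,0,0]
    - [0,0,0]

```text
t: 35.05
ee_pos: [480.1, 286.0, 77.8]
orientation: [-2.234, -2.208, -0.005]
ft_force: [-0.7, 0.8, -0.0]
width: 19.8
```

jog_arm:
  travel:
    - [0,0,-0.001]
    - [0,0,-0.002]
    - [0,0,-0.002]
    - [0,0,-0.002]
    - [0,0,-0.002]
    - [0,0,-0.002]
    - [0,0,-0.002]
    - [0,0,-0.002]
    - [0,0,-0.002]
    - [0,0,-0.002]
  dr:
    - [0,0,0]
    - [0,0,0]
    - [0,0,0]
    - [0,0,0]
    - [0,0,0]
    - [0,0,0]
    - [0,0,0]
    - [0,0,0]
    - [0,0,0]
    - [0,0,0]

```text
t: 36.05
ee_pos: [480.1, 286.1, 77.2]
orientation: [-2.234, -2.208, -0.005]
ft_force: [-2.7, -0.6, 4.3]
width: 20.0
```

jog_arm:
  travel:
    - [0,0,0]
    - [0,0,0]
    - [0,0,0]
    - [0,0,0]
    - [0,0,0]
    - [0,0,0]
    - [0,0,0]
    - [0,0,0]
    - [0,0,0]
    - [0,0,0]
  dr:
    - [0,0,0]
    - [0,0,0]
    - [0,0,0]
    - [0,0,0]
    - [0,0,0]
    - [0,0,0]
    - [0,0,0]
    - [0,0,0]
    - [0,0,0]
    - [0,0,0]
  hand: 1

```text
t: 37.05
ee_pos: [480.1, 286.1, 77.2]
orientation: [-2.233, -2.208, -0.005]
ft_force: [0.0, -0.3, 0.3]
width: 87.6
```

jog_arm:
  travel:
    - [0,0,0.02]
    - [0,0,0.06]
    - [0,0,0.12]
    - [0,0,0.18]
    - [0,0,0.24]
    - [0,0,0.3]
    - [0,0,0.36]
    - [0,0,0.4]
    - [0,0,0.4]
    - [0,0,0.4]
  dr:
    - [0,0,0]
    - [0,0,0]
    - [0,0,0]
    - [0,0,0]
    - [0,0,0]
    - [0,0,0]
    - [0,0,0]
    - [0,0,0]
    - [0,0,0]
    - [0,0,0]

```text
t: 38.05
ee_pos: [479.9, 286.0, 237.2]
orientation: [-2.234, -2.208, -0.006]
ft_force: [0.6, -0.2, -0.6]
width: 87.8
```

```bash
python3 - <<'E'
from h import *
st(); d=grab('wrist'); W=world(d)
for lo,hi in((112,126),(63,72)):
    m=(W[...,2]>lo)&(W[...,2]<hi)&(np.hypot(W[...,0]-479,W[...,1]-286)<90)
    if m.sum()>5: print(lo,hi,m.sum(),cv2.minAreaRect(W[m][:,:2].astype(np.float32)),np.median(W[m],0))
d2=grab('side')
a=d['pixels'][...,::-1]; b=cv2.resize(d2['pixels'][150:300,180:330,::-1],(384,384),interpolation=cv2.INTER_CUBIC)
cv2.imwrite('pics/end.png',cv2.resize(np.hstack([a,b]),(798,342)))
E
```

```text
{'t': np.float64(38.05), 'ee_pos': array([479.894, 285.97 , 237.209]), 'orientation': array([-2.234, -2.208, -0.006]), 'ft_force': array([ 0.582, -0.17 , -0.623]), 'moment': array([ 0.044, -0.114, -0.016]), 'width': np.float64(87.846)}
112 126 1848 ((479.43231201171875, 285.4835510253906), (19.3865966796875, 68.61927032470703), 88.79974365234375) [477.17734217 285.32385443 119.67045909]
63 72 2092 ((480.23974609375, 285.6730651855469), (58.81254577636719, 149.0650634765625), 88.9080581665039) [429.37903497 286.43151473  67.63623661]
```

View pics/end.png

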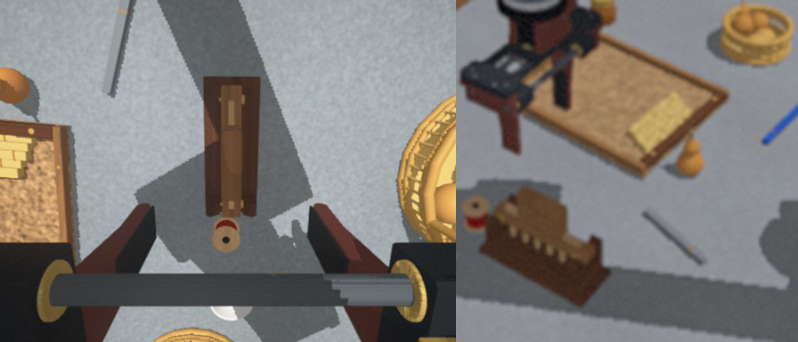

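The rake is back in its rest, upright at the same place and height as before. The rods lie packed flat against the stop and the gripper is clear, so I am handing the job in.

```bash
python3 -c "
from workcell import ticket; print(ticket.close_job())"
```

```text
the job is handed in; nothing more can be done
None
```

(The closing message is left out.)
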